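# Tip the loose nuts into the open drawer and shut it

### The arm

A 7-joint arm with a two-finger parallel gripper is mounted at the origin on the work surface. World frame = base frame: x ahead of the robot, y to its left, z up, the work surface at z = 0. Lengths are in m, angles in degrees, forces in N, time in s.
With the tool pointing down it reaches from about 0.425 to 0.875 m from the base axis. Payload 4.7 kg.
Tool frame: the origin (TCP) lies on the centre line of the jaws, within the pads' length; the fingertips stand 17 mm ahead of it and the grasp point (between the pads) lies 2 mm behind it; z points along the fingers, y is the line along which they close (so a half turn about z gives the same grasp; the last joint's range is limited). The gripper opens to 87 mm and grips with 3 to 60 N. Pads are 19 mm wide; open, the fingers measure 117 mm over their backs; the gripper's body (75 mm by 190 mm) begins 51 mm behind the grasp point.
Start: joints at [-72.302, 18.392, -4.016, 83.108, 1.295, 78.541, -3.26], TCP at [0.189, 0.622, 0.24] pointing down, gripper open.
Joint ranges: [-163.93, 163.93], [-17.29, 119.83], [-79.2, 71.16], [3.27, 140.29], [-89.18, 269.18], [5.43, 117.66], [-154.24, 154.24]. Speed limits (degrees/s): [147.25, 147.25, 180, 180, 180, 180, 180].

### API

Orientations are given as [roll, pitch, yaw] about the fixed x, y, z axes, in that order (R = Rz(yaw) Ry(pitch) Rx(roll)).
In Python, from cell import env, read_camera gives the robot as it stands.
- The arm moves only by the shell command python3 -m jog 'ROWS' [FORCE]. ROWS is JSON, a list of rows, each a list of 5 numbers: the opening, from 0 (shut) to 1 (fully open), then the shift along the tool's x, y, z each as a share of 0.02 m, from -1 to 1, then the turn about the tool's z as a share of 45 degrees, from -1 to 1. In form: [[gripper, x, y, z, yaw], ...]. A call has 1 to 12 rows; each row shifts and turns the commanded pose from where the row before left it, along the tool's axes as they then stand; what a row does not reach is not made up. A row lasts 1/12 s, in which the tool goes at most 41.7 mm and 7.16 degrees, less where a joint would pass 70% of its speed; a pose out of reach is approached as far as the arm can. A call with a number of a shift or a turn outside -1 to 1 is refused whole. A call with a gripper value outside its range is refused whole. The fingers move at their own pace and stop on an object; FORCE is the grip in N (left out, the last holds). Time passes only in rows, so rows that do not move let the fingers close. It gives the time, the measured TCP pose, the force, the opening and the grip force at its end, in the units of the state.
- env.get_obs(): the state, without advancing time (a new reading comes with each control period).
- read_camera(name): name is "scene" or "top" or "wrist"; returns a dict with "color" (480x640x3 uint8, red, green, blue), "range_z" (480x640 float32, m along the optical axis (not along the pixel's ray), 0 where there is no reading), "mtx" (3x3 intrinsics, pixels), "world_from_camera" (4x4, takes a point from camera to world coordinates); the wrist camera has in their place "T_tool_cam" (4x4, takes a point from camera to tool coordinates, whose origin is the TCP and whose axes are the flange's). Camera axes: x right, y down, z forward; pixel columns grow to the right and rows downward; lengths in m; the calibration is good to about 2 mm. The wrist camera is an equidistant fisheye: a pixel r from the principal point sees the ray r / f radians off the axis. A picture is of the moment at which its call begins: read the wrist's pose just before it.
- env.sign_off(): hands the job in; it is judged then, once.
The state is a dict: "time_s": time; "qpos": joint angles; "joint_velocities": joint speeds; "effort": joint torques, N m; "tool_pos": TCP position; "tool_rot": TCP orientation; "force": force on the tool from outside, world axes, zero at the start; "wrist_torque": the same for the moment, N m; "grip_width": finger opening in m; "grasp_force": force on a finger pad.
Only numpy, scipy, OpenCV 4.12 (cv2) and the standard library are available. Lean on these libraries where they do the work, as an engineer would, in place of code of your own. Each camera call takes 0.05 s, during which the arm holds its last target. There are 200 camera calls.

### The job

Take the hand scoop and pour all eight nuts out of it into the drawer that stands open in the small-parts cabinet, then push that drawer fully shut. Leave the empty scoop standing the right way up, flat on the bench, and do not disturb the jar, the tape measure or the tin on the cabinet.

Things in the scene. Friction and masses are not known exactly. Their poses are not given: they have to be found in the camera images.
- scoop: Hand scoop of 3 mm sheet aluminium with a wooden handle, 130 to 210 g: an open-topped cup, flat floor 95 x 60 mm with 45 degree flanks, side and back walls 51 mm high, 84 mm wide outside; the front turns up at 30 degrees as a pouring lip. Origin: centre of the floor's underside, on the bench; +x to the lip, z up. Back wall at x = -49 mm, level handle behind it along -x. Overall x -165 to +87 mm.
- scoop_grip (a point): Middle of the scoop's wooden handle, 115 mm behind and 40 mm above the scoop's origin, axes as the scoop. The handle is a flat bar 100 mm long (x), 18 mm wide (y), 24 mm high (z); its underside is 28 mm over the bench; its front end is 16 mm behind the back wall.
- scoop_lip (a point): Middle of the pouring lip's front edge, 87 mm ahead of and 25 mm above the scoop's origin, axes as the scoop. The lip rises at 30 degrees from the floor's front end, 46 mm long, 84 mm wide; the side walls run on beside it almost to its edge. Level, it keeps the nuts in; tipped nose down by some 80 degrees or more, they all slide out.
- drawer (a joint): How far the open drawer stands out of the cabinet, m: 0 fully shut (front flush with the cabinet), 0.095 to 0.12 at the start, 0.125 at its stop. It slides on plain runners with about 1.5 N of friction and stays where it is left.
- drawer_floor (a point): Centre of the inner floor of the open drawer, 9 mm over the bench; moves with the drawer; -x points out of the cabinet (the way it opens), z up. Inside 154 mm long (x), 120 mm wide (y), 57 mm deep, rim 66 mm over the bench. Open from above only where it stands out of the cabinet: from the front at x = -77 mm back to the cabinet's face.
- drawer_pull (a point): Middle of the outer face of the open drawer's pull, a folded strip 50 mm wide and 12 mm high standing 14 mm out from the drawer's front; 34 mm over the bench; axes as drawer_floor. Pushing here along +x shuts the drawer; the cabinet's face rises above it to 125 mm over the bench, so a gripper pointing straight down meets that face before the drawer is home.
- drawer_front (a point): Middle of the upper front edge of the open drawer, 72 mm over the bench; front panel 128 mm wide, 66 mm high. Axes as drawer_floor.
- cabinet: Grey steel small-parts cabinet, fixed to the bench, 175 mm deep (x), 276 mm wide (y), 125 mm high: two large drawers below, of which the one on its own +y side stands open, four small ones above, all shut. Origin: centre of its underside; its face is at x = -87.5 mm and looks along -x; the open drawer's midline is at y = +67 mm.
- jar: Closed frosted plastic jar with a dark lid, 72 mm across, 95 mm high; bystander. Origin: centre of its underside.
- tape_measure: Black and yellow tape measure standing on edge, 84 x 36 x 64 mm; bystander. Origin: centre of its underside.
- wax_tin: Flat round metal tin, closed, 75 mm across, 30 mm high, on top of the cabinet; bystander. Origin: centre of its underside.
- nut1: Large plain steel hex nut (M16), one of eight alike, 24 mm across flats, 13 mm high, 33 g, lying in the scoop at the start. Origin: its centre; z along its hole.
- nut2: Large plain steel hex nut (M16), one of eight alike, 24 mm across flats, 13 mm high, 33 g, lying in the scoop at the start. Origin: its centre; z along its hole.
- nut3: Large plain steel hex nut (M16), one of eight alike, 24 mm across flats, 13 mm high, 33 g, lying in the scoop at the start. Origin: its centre; z along its hole.
- nut4: Large plain steel hex nut (M16), one of eight alike, 24 mm across flats, 13 mm high, 33 g, lying in the scoop at the start. Origin: its centre; z along its hole.
- nut5: Large plain steel hex nut (M16), one of eight alike, 24 mm across flats, 13 mm high, 33 g, lying in the scoop at the start. Origin: its centre; z along its hole.
- nut6: Large plain steel hex nut (M16), one of eight alike, 24 mm across flats, 13 mm high, 33 g, lying in the scoop at the start. Origin: its centre; z along its hole.
- nut7: Large plain steel hex nut (M16), one of eight alike, 24 mm across flats, 13 mm high, 33 g, lying in the scoop at the start. Origin: its centre; z along its hole.
- nut8: Large plain steel hex nut (M16), one of eight alike, 24 mm across flats, 13 mm high, 33 g, lying in the scoop at the start. Origin: its centre; z along its hole.

How it is judged:
By the outcome, as a careful person would: the job done as asked, in the order asked, and still so for the second after the job is handed in, with the robot touching nothing.
It also fails if it takes over 62 s, if anything falls off the work surface, if the arm or the gripper's body presses on something with over 40 N, if the wrist force passes 120 N, or if a joint passes its speed limit or range.

## Working session

There is one attempt and no reset: what is moved stays moved. The work goes in short steps, Python scripts to look and compute and a shell command to move; the robot and the scene stay as the last step left them, time stands still between calls to the robot, and variables do not carry over. Pictures are saved under pics/ and viewed, at most 12 in all, crops included, and the job is handed in when it is done.

```bash
ls; mkdir -p pics; python3 - <<'E'
from cell import env, read_camera
import cv2,numpy as np,pickle
o=env.get_obs(); print(o['time_s'],o['tool_pos'],o['tool_rot'],o['grip_width'])
d={n:read_camera(n) for n in('scene','top')}
pickle.dump(d,open('d.pkl','wb'))
for n in d: cv2.imwrite(f'pics/{n}1.png',d[n]['color'][:,:,::-1]); print(n,d[n]['mtx'],d[n]['world_from_camera'].round(3))
E
```

```text
pics
0.0 [0.18877133 0.6214543  0.23846564] [-1.79894140e+02  4.95126096e-03  1.63107546e+02] 0.08737030992562758
scene [[562.42883992   0.         321.3652665 ]
 [  0.         562.42883992 237.81145236]
 [  0.           0.           1.        ]] [[ 0.738  0.58  -0.345  0.935]
 [ 0.674 -0.631  0.383 -0.331]
 [ 0.005 -0.516 -0.857  0.983]
 [ 0.     0.     0.     1.   ]]
top [[610.83657312   0.         321.19808822]
 [  0.         610.83657312 233.34988731]
 [  0.           0.           1.        ]] [[-0.09  -0.969  0.23   0.276]
 [-0.996  0.089 -0.016  0.083]
 [-0.004 -0.23  -0.973  1.375]
 [ 0.     0.     0.     1.   ]]
```

View pics/scene1.png

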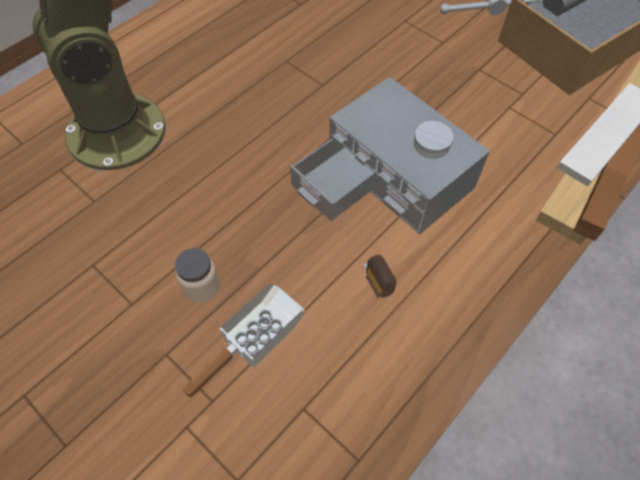

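View pics/top1.png

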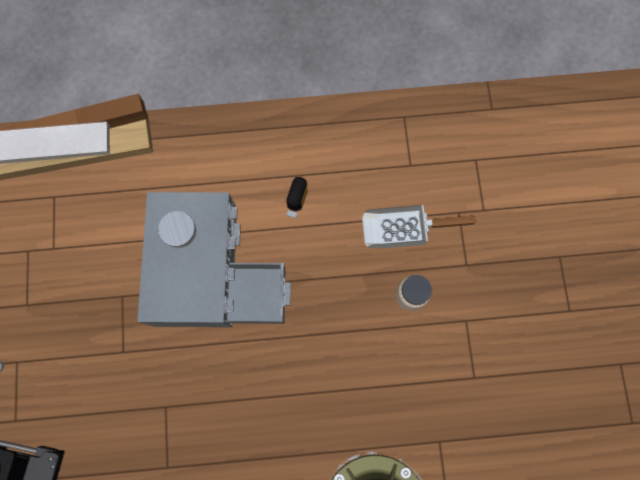

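The scene view shows the cabinet with its open drawer on the robot's side (drawer front about (310,195)), the jar at (196,275), the tape at (380,276) and the scoop from (190,390) to (300,300). The top view shows the scoop's handle end at (474,221) and lip at (365,228), the drawer front at (287,293), the jar at (415,291) and the tape at (297,193). The small drawers' pulls stick out, so I plan to shut the drawer with the scoop's lip.

```bash
cat > h.py <<'E'
import numpy as np
def cloud(c):
    K=c['mtx'];z=c['range_z'];v,u=np.mgrid[0:480,0:640]
    p=np.stack([(u-K[0,2])*z/K[0,0],(v-K[1,2])*z/K[1,1],z],-1)
    T=c['world_from_camera'];w=p@T[:3,:3].T+T[:3,3]
    w[z==0]=np.nan;return w
E
python3 - <<'E'
import pickle,numpy as np,cv2
from h import cloud
d=pickle.load(open('d.pkl','rb'));w=cloud(d['top'])
np.set_printoptions(precision=4,suppress=True)
def reg(u0,u1,v0,v1,z0,z1):
    p=w[v0:v1,u0:u1].reshape(-1,3);return p[(p[:,2]>z0)&(p[:,2]<z1)]
def rect(n,p):
    print(n,len(p),'z',np.median(p[:,2]),'rect',cv2.minAreaRect((p[:,:2]*1000).astype(np.float32)))
print('bench',np.nanmedian(w[150:180,200:280,2]))
rect('cab',reg(130,245,185,335,.115,.135))
rect('tin',reg(150,205,200,255,.14,.17))
h=reg(436,480,205,235,.035,.07);rect('handle',h)
c=h[:,:2].mean(0);vv=np.linalg.svd(h[:,:2]-c)[2][0];print(c,np.degrees(np.arctan2(*vv[::-1])), [(h[:,:2]-c)@vv.T for _ in[0]][0].min(),((h[:,:2]-c)@vv).max())
rect('scoop',reg(355,436,195,255,.02,.07))
rect('scoop rim',reg(355,436,195,255,.042,.07))
rect('drawer rim',reg(236,300,255,330,.055,.085))
rect('drawer all',reg(236,300,255,330,.02,.085))
rect('jar',reg(390,440,265,315,.085,.11))
rect('tape',reg(280,312,170,222,.045,.08))
rect('nuts',reg(378,422,212,246,.008,.03))
E
```

```text
bench -0.0009526025725155041
cab 9974 z 0.12405108908858464 rect ((550.7938232421875, 350.442138671875), (178.6266326904297, 277.9680480957031), 84.50462341308594)
tin 1032 z 0.15384125890508704 rect ((602.4234008789062, 358.721435546875), (75.04711151123047, 72.03776550292969), 40.52159881591797)
handle 354 z 0.04907494321204475 rect ((591.2424926757812, -241.79507446289062), (90.3641357421875, 19.96321678161621), 88.74545288085938)
[ 0.5901 -0.2406] 89.73046025269872 -0.046366181456804274 0.044110899796238355
scoop 1001 z 0.03483153654860405 rect ((592.7407836914062, -116.54180145263672), (160.9458465576172, 86.20271301269531), 89.79659271240234)
scoop rim 388 z 0.04856508312924723 rect ((592.2933959960938, -121.95235443115234), (148.9673614501953, 86.38137817382812), 89.29206085205078)
drawer rim 406 z 0.06574355772127072 rect ((468.8393859863281, 205.14779663085938), (106.35993957519531, 127.40574645996094), 84.77745819091797)
drawer all 761 z 0.05925065018705089 rect ((468.3627624511719, 201.66217041015625), (122.87159729003906, 127.7204360961914), 84.77745819091797)
jar 704 z 0.09371722351146461 rect ((439.05499267578125, -128.2762451171875), (61.75606155395508, 61.34075927734375), 55.58087158203125)
tape 448 z 0.06034860168545064 rect ((688.9722290039062, 107.0533447265625), (36.17406463623047, 70.38414001464844), 69.20056915283203)
nuts 630 z 0.015355919823393904 rect ((591.4922485351562, -119.99922180175781), (99.60511016845703, 82.58216857910156), 85.3892822265625)
```

Scoop origin is about (0.592, -0.123) with yaw 89.5°. Drawer yaw is 84.5°, cabinet face midline (0.476, 0.270), drawer front at about y = 0.152. The tool can only point down, so I will grip the rear of the handle, let the scoop pivot in a light grip to pour, and push the drawer shut with the lip.

```bash
python3 -m jog '[[1,0,0,0,0.159],[1,0,0,0,0.159],[1,0,0,0,0.159],[1,0,0,0,0.159],[1,0,0,0,0.159],[1,0,0,0,0.159],[1,0,0,0,0.159],[1,0,0,0,0.159],[1,0,0,0,0.159],[1,0,0,0,0.159],[1,0,0,0,0.045],[1,0,0,0,0]]'
python3 -m jog '[[1,-0.5,0.8,0,0],[1,-0.8,0.9,0,0],[1,-0.8,0.9,0,0],[1,-0.8,0.9,0,0],[1,-0.8,0.9,0,0],[1,-0.8,0.9,0,0],[1,-0.8,0.9,0,0],[1,-0.8,0.9,0,0],[1,-0.8,0.9,0,0],[1,-0.8,0.9,0,0],[1,-0.8,0.9,0,0],[1,-0.8,0.9,0,0]]'
python3 -m jog '[[1,-0.8,0.9,0,0],[1,-0.8,0.9,0,0],[1,-0.8,0.9,0,0],[1,-0.8,0.9,0,0],[1,-0.8,0.9,0,0],[1,-0.8,0.9,0,0],[1,-0.8,0.9,0,0],[1,-0.8,0.9,0,0],[1,-0.8,0.9,0,0],[1,-0.8,0.9,0,0],[1,-0.8,0,0,0],[1,-0.8,0,0,0]]'
```

```text
time_s: 1.1
tool_pos: [0.1887, 0.6217, 0.2389]
tool_rot: [-180.0, 0.1, 89.5]
force: [-0.1, 0.7, 1.1]
grip_width: 0.0866
grasp_force: 0.0
time_s: 2.1
tool_pos: [0.402, 0.4332, 0.2393]
tool_rot: [-180.0, 0.0, 89.6]
force: [0.2, 0.3, -0.2]
grip_width: 0.0871
grasp_force: 0.0
time_s: 3.1
tool_pos: [0.5799, 0.2392, 0.2388]
tool_rot: [-179.9, 0.1, 89.5]
force: [-0.9, -0.2, -0.5]
grip_width: 0.0871
grasp_force: 0.0
```

```bash
python3 -m jog '[[1,-1,0.5,0,0],[1,-1,0,0,0],[1,-1,0,0,0],[1,-1,0,0,0],[1,-1,0,0,0],[1,-1,0,0,0],[1,-1,0,0,0],[1,-1,0,0,0],[1,-1,0,0,0],[1,-1,0,0,0],[1,-1,0,0,0],[1,-1,0,0,0]]'
python3 -m jog '[[1,-1,0,0,0],[1,-1,0,0,0],[1,-1,0,0,0],[1,-1,0,0,0],[1,-1,0,0,0],[1,-1,0,0,0],[1,-1,0,0,0],[1,-1,0,0,0],[1,-1,0,0,0],[1,-1,0,0,0],[1,-1,0,0,0],[1,0,0,0,0]]'
python3 - <<'E'
from cell import env, read_camera
from h import cloud
import cv2,numpy as np,pickle
np.set_printoptions(precision=4,suppress=True)
o=env.get_obs(); print(o['tool_pos'],o['tool_rot'])
d=read_camera('wrist');pickle.dump((o,d),open('w.pkl','wb'));print(d['mtx'],d['T_tool_cam'])
cv2.imwrite('pics/w1.png',d['color'][:,:,::-1])
E
```

```text
time_s: 4.1
tool_pos: [0.5866, 0.0003, 0.2396]
tool_rot: [-180.0, -0.1, 89.6]
force: [0.5, 1.3, 0.3]
grip_width: 0.0871
grasp_force: 0.0
time_s: 5.1
tool_pos: [0.5838, -0.224, 0.2397]
tool_rot: [-180.0, 0.1, 89.3]
force: [-1.1, 0.5, -0.3]
grip_width: 0.0869
grasp_force: 0.0
[ 0.5838 -0.224   0.2397] [-179.966     0.1158   89.2602]
[[371.6483   0.     323.53  ]
 [  0.     371.6483 236.6155]
 [  0.       0.       1.    ]] [[ 0.0006 -0.9605 -0.2782  0.0765]
 [ 1.      0.0003  0.0012  0.0016]
 [-0.001  -0.2782  0.9605 -0.1454]
 [ 0.      0.      0.      1.    ]]
```

View pics/w1.png

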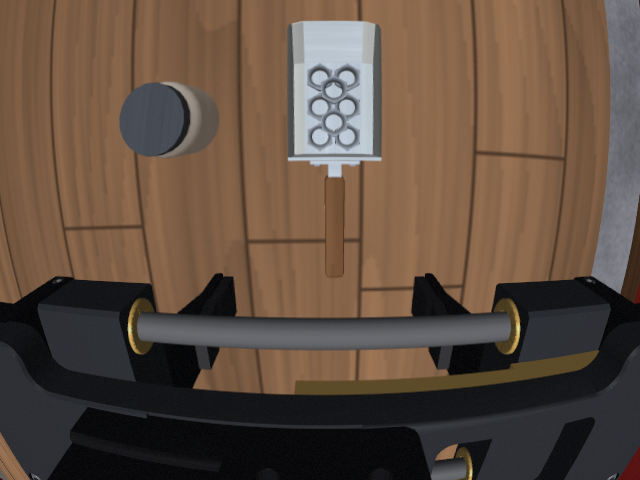

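The wrist view shows the handle from (335,178) to (335,276), running straight between the jaws. The jar at (165,120) is well clear.

```bash
python3 -m jog '[[1,-1,0.35,0,0],[1,-0.95,0,0,0],[1,0,0,1,0],[1,0,0,1,0],[1,0,0,1,0],[1,0,0,1,0],[1,0,0,1,0],[1,0,0,1,0],[1,0,0,1,0],[1,0,0,1,0],[1,0,0,0.9,0],[1,0,0,0.5,0]]'
python3 -m jog '[[1,0,0,0.5,0],[1,0,0,0.2,0],[1,0,0,0,0]]'
```

```text
time_s: 6.15
tool_pos: [0.5916, -0.2553, 0.0491]
tool_rot: [-179.8, -0.2, 89.7]
force: [-0.5, 0.0, 0.2]
grip_width: 0.0873
grasp_force: 0.0
time_s: 6.4
tool_pos: [0.5925, -0.2575, 0.037]
tool_rot: [-180.0, -0.0, 89.6]
force: [0.1, -0.4, 0.0]
grip_width: 0.0873
grasp_force: 0.0
```

```bash
python3 -m jog '[[1,-0.25,0,0.15,0],[1,0,0,0,0],[0,0,0,0,0],[0,0,0,0,0],[0,0,0,0,0],[0,0,0,0,0],[0,0,0,0,0],[0,0,0,0,0],[0,0,0,0,0],[0,0,0,0,0],[0,0,0,0,0],[0,0,0,0,0]]' 60
python3 -m jog '[[0,0,0,0,0],[0,0,0,0,0],[0,0,0,-0.5,0],[0,0,0,-1,0],[0,0,0,-0.5,0],[0,0,0,0,0]]'
python3 - <<'E'
from cell import read_camera
from h import cloud
import cv2
d=read_camera('scene');cv2.imwrite('pics/s2.png',d['color'][200:460,100:420,::-1].repeat(2,0).repeat(2,1))
E
```

```text
time_s: 7.4
tool_pos: [0.5927, -0.2633, 0.0345]
tool_rot: [180.0, -0.0, 89.5]
force: [-0.1, -0.4, 0.1]
grip_width: 0.0279
grasp_force: 0.0
time_s: 7.9
tool_pos: [0.5941, -0.2646, 0.0773]
tool_rot: [179.8, 0.1, 89.5]
force: [0.7, -1.2, -2.7]
grip_width: 0.0175
grasp_force: 60.0
```

View pics/s2.png

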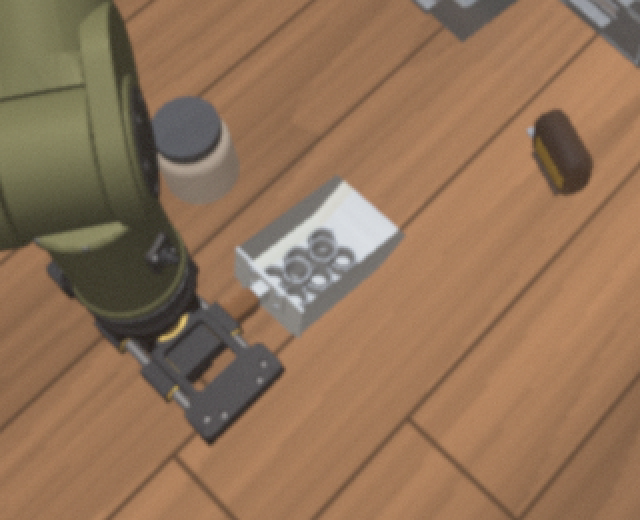

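The scoop looks lifted, with the nuts inside. I will check its tilt in the point cloud.

```bash
python3 - <<'E'
from cell import read_camera,env
from h import cloud
import numpy as np
print(env.get_obs()['force'],env.get_obs()['wrist_torque'])
for n in('scene','top'):
  w=cloud(read_camera(n)).reshape(-1,3)
  m=(abs(w[:,0]-.593)<.06)&(w[:,1]>-.21)&(w[:,1]<.0)&(w[:,2]>.015)&(w[:,2]<.2)
  p=w[m]
  for y in np.arange(-.2,0,.02):
    q=p[(p[:,1]>=y)&(p[:,1]<y+.02)]
    if len(q):print(n,round(y,2),len(q),np.percentile(q[:,2],[2,50,98]).round(3),np.percentile(q[:,0],[1,99]).round(3))
E
```

```text
[ 0.40775147 -1.54131513 -3.01830675] [-0.51248345 -0.03232261 -0.06834478]
scene -0.2 277 [0.024 0.056 0.08 ] [0.556 0.636]
scene -0.18 515 [0.026 0.063 0.078] [0.554 0.637]
scene -0.16 603 [0.016 0.034 0.067] [0.554 0.638]
scene -0.14 507 [0.016 0.031 0.063] [0.554 0.638]
scene -0.12 413 [0.016 0.031 0.058] [0.554 0.638]
scene -0.1 258 [0.015 0.027 0.054] [0.554 0.639]
scene -0.08 193 [0.015 0.031 0.049] [0.554 0.639]
scene -0.06 187 [0.015 0.018 0.042] [0.556 0.638]
top -0.2 84 [0.043 0.072 0.081] [0.569 0.607]
top -0.18 419 [0.016 0.033 0.075] [0.55  0.633]
top -0.16 310 [0.016 0.03  0.065] [0.55  0.634]
top -0.14 265 [0.016 0.029 0.061] [0.551 0.635]
top -0.12 204 [0.016 0.031 0.057] [0.551 0.635]
top -0.1 129 [0.016 0.026 0.053] [0.551 0.636]
top -0.08 88 [0.015 0.033 0.048] [0.551 0.637]
top -0.06 95 [0.015 0.019 0.043] [0.551 0.634]
```

At 60 N the scoop sags about 14° nose down, because the moment is too large this far back. I will set it down and regrip at the front of the handle, which halves the moment.

```bash
python3 -m jog '[[0,0,0,0.5,0],[0,0,0,1,0],[0,0,0,0.55,0],[0,0,0,0,0],[0,0,0,0,0],[0.4,0,0,0,0],[0.4,0,0,0,0],[0.4,0,0,0,0],[0.4,0,0,0,0],[0.4,0,0,0,0]]'
python3 - <<'E'
from cell import read_camera,env
from h import cloud
import numpy as np,cv2
print(env.get_obs()['tool_pos'],env.get_obs()['grip_width'])
w=cloud(read_camera('top')).reshape(-1,3)
m=(abs(w[:,0]-.593)<.06)&(w[:,1]>-.21)&(w[:,1]<.0)&(w[:,2]>.015)&(w[:,2]<.2)
print(cv2.minAreaRect((w[m&(w[:,1]>-.178)][:,:2]*1000).astype(np.float32)))
p=w[m]
for y in np.arange(-.2,0,.02):
    q=p[(p[:,1]>=y)&(p[:,1]<y+.02)]
    if len(q):print(round(y,2),len(q),np.percentile(q[:,2],[2,50,98]).round(3),q[:,1].max())
E
```

```text
time_s: 8.88
tool_pos: [0.5927, -0.2627, 0.0333]
tool_rot: [-180.0, -0.0, 89.6]
force: [0.2, 1.1, 0.4]
grip_width: 0.0342
grasp_force: 0.0
[ 0.59265328 -0.26267933  0.03326682] 0.03416635339838598
((592.5703125, -107.0262680053711), (141.35028076171875, 86.5252914428711), 89.6942138671875)
-0.2 73 [0.032 0.048 0.054] -0.18029473733115778
-0.18 243 [0.016 0.045 0.057] -0.1600459159498307
-0.16 143 [0.015 0.029 0.051] -0.14021354242584394
-0.14 147 [0.016 0.028 0.052] -0.12001734708852294
-0.12 166 [0.015 0.028 0.052] -0.10000826461868859
-0.1 128 [0.015 0.03  0.051] -0.08019410830675355
-0.08 90 [0.015 0.034 0.051] -0.060072737606706145
-0.06 264 [0.015 0.021 0.049] -0.040003963868771
-0.04 46 [0.019 0.024 0.029] -0.036304617489930024
```

```bash
python3 -m jog '[[0.4,1,0,0,0],[0.4,1,0,0,0],[0.4,1,0,0,0],[0.4,0.1,0,0,0],[0.4,0,0,0,0],[0,0,0,0,0],[0,0,0,0,0],[0,0,0,0,0],[0,0,0,0,0],[0,0,0,0,0],[0,0,0,0,0],[0,0,0,0,0]]' 60
python3 -m jog '[[0,0,0,-0.3,0],[0,0,0,-0.6,0],[0,0,0,-0.6,0],[0,0,0,-0.6,0],[0,0,0,-0.4,0],[0,0,0,0,0],[0,0,0,0,0]]'
cat >> h.py <<'E'
import cv2
from cell import env, read_camera
def tilt():
    "nose-down tilt from the side-wall rims, seen by the top camera, in the tool's frame"
    o=env.get_obs();t=np.array(o['tool_pos']);a=np.radians(o['tool_rot'][2]);w=cloud(read_camera('top')).reshape(-1,3)-t
    x=w[:,0]*np.cos(a)+w[:,1]*np.sin(a);y=-w[:,0]*np.sin(a)+w[:,1]*np.cos(a)
    print('tool',t.round(4),'F',np.round(o['force'],1),'grip',o['grip_width'])
    for x0 in np.arange(.0,.22,.02):
        m=(x>=x0)&(x<x0+.02)&(abs(y)<.06)&(w[:,2]+t[2]>.01)&(w[:,2]<.05)
        if m.sum()>5: print(round(x0,2),m.sum(),'z',(np.percentile(w[m,2],[2,50,98])+t[2]).round(3))
E
python3 -c "from h import *;tilt()"
```

```text
time_s: 9.93
tool_pos: [0.5932, -0.2024, 0.0337]
tool_rot: [180.0, 0.1, 89.5]
force: [1.0, -2.1, 0.2]
grip_width: 0.017
grasp_force: 60.0
time_s: 10.52
tool_pos: [0.5937, -0.2013, 0.0845]
tool_rot: [179.9, -0.0, 89.6]
force: [-0.3, -0.6, -4.6]
grip_width: 0.017
grasp_force: 60.0
tool [ 0.5937 -0.2013  0.0845] F [-0.3 -0.6 -4.6] grip 0.01703842485093329
0.02 294 z [0.048 0.071 0.104]
0.04 377 z [0.048 0.063 0.101]
0.06 380 z [0.048 0.062 0.1  ]
0.08 367 z [0.047 0.063 0.101]
0.1 381 z [0.047 0.062 0.099]
0.12 364 z [0.047 0.057 0.098]
0.14 345 z [0.058 0.067 0.095]
0.16 85 z [0.066 0.072 0.081]
```

The scoop now holds nearly level (about 3°). I will raise it, turn it 5° to the drawer's axis and carry it until the grip stands just outside the drawer front at z = 0.235.

```bash
python3 -m jog '[[0,0,0,-0.3,0],[0,0,0,-0.6,0.02],[0,0,0,-0.8,0.03],[0,0,0,-0.8,0.03],[0,0,0,-0.8,0.03],[0,0,0,-0.8,0],[0,0,0,-0.8,0],[0,0,0,-0.8,0],[0,0,0,-0.8,0],[0,0,0,-0.6,0],[0,0,0,-0.4,0],[0,0,0,-0.2,0]]'
python3 -m jog '[[0,0.2,-0.1,0,0],[0,0.4,-0.2,0,0],[0,0.6,-0.3,0,0],[0,0.7,-0.35,0,0],[0,0.7,-0.35,0,0],[0,0.7,-0.35,0,0],[0,0.7,-0.35,0,0],[0,0.7,-0.35,0,0],[0,0.7,-0.35,0,0],[0,0.7,-0.35,0,0],[0,0.7,-0.35,0,0],[0,0.7,-0.35,0,0]]'
python3 -m jog '[[0,0.7,-0.35,0,0],[0,0.7,-0.35,0,0],[0,0.7,-0.35,0,0],[0,0.7,-0.35,0,0],[0,0.7,-0.35,0,0],[0,0.7,-0.35,0,0],[0,0.6,-0.3,0,0],[0,0.4,-0.2,0,0],[0,0.2,-0.2,0,0],[0,0,0,0,0],[0,0,0,0,0]]'
python3 -c "from h import *;tilt()"
```

```text
time_s: 11.57
tool_pos: [0.5936, -0.2016, 0.2391]
tool_rot: [179.9, 0.0, 84.6]
force: [0.2, -0.6, -5.6]
grip_width: 0.0177
grasp_force: 60.0
time_s: 12.57
tool_pos: [0.5311, -0.0433, 0.2363]
tool_rot: [-179.8, -0.0, 84.6]
force: [0.2, 0.5, -4.1]
grip_width: 0.0173
grasp_force: 60.0
time_s: 13.48
tool_pos: [0.4869, 0.0674, 0.2373]
tool_rot: [-180.0, 0.0, 84.6]
force: [0.3, -1.0, -5.1]
grip_width: 0.017
grasp_force: 60.0
tool [0.4869 0.0674 0.2373] F [ 0.3 -1.  -5.1] grip 0.01701649448373529
0.02 10 z [0.205 0.249 0.253]
0.04 323 z [0.201 0.215 0.254]
0.06 568 z [0.036 0.209 0.252]
0.08 608 z [0.037 0.208 0.252]
0.1 528 z [0.011 0.213 0.25 ]
0.12 529 z [0.011 0.209 0.25 ]
0.14 539 z [0.011 0.219 0.248]
0.16 137 z [0.01  0.223 0.23 ]
0.18 226 z [0.01  0.097 0.122]
0.2 760 z [0.011 0.123 0.129]
```

```bash
python3 -m jog '[[0,0.3,-0.1,0,0],[0,0.6,-0.25,0,0],[0,0.7,-0.3,0,0],[0,0.7,-0.3,0,0],[0,0.7,-0.3,0,0],[0,0.4,-0.2,0,0],[0,0.2,0,0,0],[0,0,0,0,0],[0,0,0,0,0]]'
python3 -m jog '[[0,0,0,0,0],[0,0,0,0,0],[0,0,0,0,0]]' 40
python3 -c "from h import *;tilt()"
```

```text
time_s: 14.28
tool_pos: [0.4655, 0.1414, 0.2376]
tool_rot: [180.0, 0.0, 84.5]
force: [-0.7, -0.6, -4.7]
grip_width: 0.017
grasp_force: 60.0
time_s: 14.53
tool_pos: [0.4653, 0.1415, 0.2376]
tool_rot: [180.0, -0.0, 84.5]
force: [-0.9, -0.5, -4.7]
grip_width: 0.0175
grasp_force: 40.0
tool [0.4653 0.1415 0.2376] F [-0.9 -0.5 -4.7] grip 0.017533417140248742
0.04 58 z [0.194 0.22  0.25 ]
0.06 262 z [0.011 0.204 0.244]
0.08 450 z [0.011 0.201 0.239]
0.1 498 z [0.011 0.195 0.237]
0.12 659 z [0.011 0.192 0.232]
0.14 595 z [0.121 0.2   0.228]
0.16 215 z [0.12  0.125 0.204]
0.18 550 z [0.119 0.124 0.13 ]
0.2 564 z [0.119 0.124 0.129]
```

```bash
python3 -m jog '[[0,0,0,0,0],[0,0,0,0,0],[0,0,0,0,0]]' 32
python3 -c "from h import *;tilt()"
```

```text
time_s: 14.83
tool_pos: [0.465, 0.142, 0.2375]
tool_rot: [-180.0, 0.0, 84.6]
force: [0.1, -0.0, -4.5]
grip_width: 0.0174
grasp_force: 32.0
tool [0.465  0.142  0.2375] F [ 0.1 -0.  -4.5] grip 0.01744734554082444
0.04 54 z [0.175 0.207 0.234]
0.06 248 z [0.011 0.185 0.225]
0.08 389 z [0.011 0.173 0.214]
0.1 487 z [0.011 0.159 0.205]
0.12 585 z [0.012 0.159 0.196]
0.14 400 z [0.12  0.126 0.173]
0.16 555 z [0.119 0.124 0.129]
0.18 557 z [0.119 0.124 0.129]
0.2 559 z [0.119 0.124 0.129]
```

```bash
python3 -m jog '[[0,0,0,0,0],[0,0,0,0,0],[0,0,0,0,0]]' 26
python3 -c "from h import *;tilt()"
```

```text
time_s: 15.13
tool_pos: [0.4651, 0.1423, 0.2376]
tool_rot: [180.0, -0.0, 84.6]
force: [0.2, -0.4, -3.7]
grip_width: 0.0181
grasp_force: 26.0
tool [0.4651 0.1423 0.2376] F [ 0.2 -0.4 -3.7] grip 0.018088159451473202
0.04 57 z [0.175 0.207 0.236]
0.06 237 z [0.011 0.184 0.223]
0.08 390 z [0.011 0.173 0.213]
0.1 484 z [0.01  0.159 0.205]
0.12 583 z [0.012 0.16  0.195]
0.14 407 z [0.12  0.125 0.172]
0.16 561 z [0.119 0.124 0.129]
0.18 560 z [0.119 0.124 0.129]
0.2 553 z [0.119 0.124 0.129]
```

```bash
python3 -m jog '[[0,0,0,0,0],[0,0,0,0,0],[0,0,0,0,0]]' 21
python3 -c "from h import *;tilt()"
```

```text
time_s: 15.43
tool_pos: [0.4651, 0.1422, 0.2375]
tool_rot: [180.0, 0.0, 84.6]
force: [0.2, 0.1, -5.0]
grip_width: 0.0173
grasp_force: 21.0
tool [0.4651 0.1422 0.2375] F [ 0.2  0.1 -5. ] grip 0.017264069608499615
0.04 53 z [0.156 0.192 0.222]
0.06 212 z [0.011 0.163 0.209]
0.08 371 z [0.01  0.149 0.189]
0.1 451 z [0.011 0.137 0.178]
0.12 521 z [0.012 0.125 0.163]
0.14 555 z [0.12  0.124 0.129]
0.16 555 z [0.119 0.124 0.129]
0.18 555 z [0.119 0.124 0.129]
0.2 561 z [0.119 0.124 0.13 ]
```

```bash
python3 -m jog '[[0,-0.4,0,0,0],[0,0,0,0,0],[0,0,0,0,0],[0,0,0,0,0]]' 16
python3 -c "from h import *;tilt()"
```

```text
time_s: 15.82
tool_pos: [0.4644, 0.1339, 0.2377]
tool_rot: [180.0, -0.0, 84.5]
force: [0.3, -0.2, -3.9]
grip_width: 0.0176
grasp_force: 16.0
tool [0.4644 0.1339 0.2377] F [ 0.3 -0.2 -3.9] grip 0.017551708272524606
0.04 61 z [0.12  0.165 0.208]
0.06 211 z [0.011 0.126 0.181]
0.08 377 z [0.01  0.117 0.152]
0.1 129 z [0.01  0.068 0.139]
0.12 557 z [0.01  0.099 0.127]
0.14 584 z [0.013 0.124 0.129]
0.16 559 z [0.12  0.124 0.129]
0.18 562 z [0.119 0.124 0.129]
0.2 561 z [0.12  0.124 0.128]
```

```bash
python3 -m jog '[[0,0,0,0,0],[0,0,0,0,0],[0,0,0,0,0]]' 12
python3 - <<'E'
from h import *
tilt()
d=read_camera('scene');cv2.imwrite('pics/s3.png',d['color'][60:300,180:500,::-1].repeat(2,0).repeat(2,1))
E
```

```text
time_s: 16.12
tool_pos: [0.4644, 0.1346, 0.2378]
tool_rot: [180.0, -0.0, 84.6]
force: [0.0, 0.7, -3.7]
grip_width: 0.0178
grasp_force: 12.0
tool [0.4644 0.1346 0.2378] F [ 0.   0.7 -3.7] grip 0.017813600234002407
0.04 56 z [0.12  0.158 0.207]
0.06 216 z [0.011 0.125 0.178]
0.08 355 z [0.011 0.117 0.153]
0.1 201 z [0.01  0.042 0.135]
0.12 649 z [0.01  0.098 0.127]
0.14 580 z [0.013 0.124 0.13 ]
0.16 553 z [0.119 0.124 0.129]
0.18 561 z [0.119 0.124 0.129]
0.2 555 z [0.119 0.124 0.129]
```

View pics/s3.png

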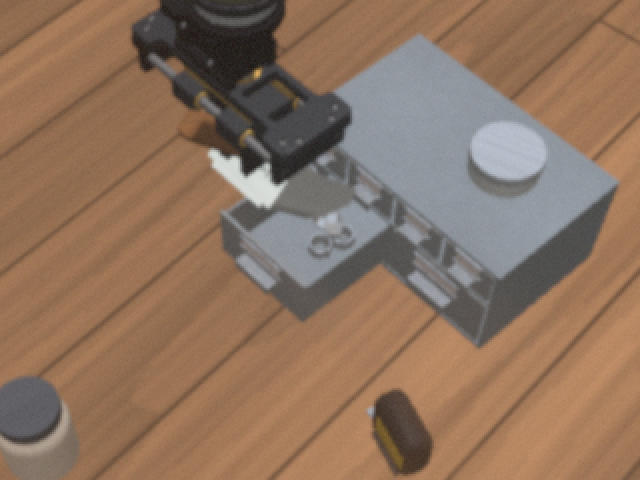

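Nuts have begun dropping into the drawer ((320,245), (343,237)) with the scoop at about 53°. I will loosen further.

```bash
python3 -m jog '[[0,0.2,0,0,0],[0,0.2,0,0,0],[0,0,0,0,0],[0,0,0,0,0]]' 9
python3 -m jog '[[0,0.2,0,0,0],[0,0.2,0,0,0],[0,0,0,0,0],[0,0,0,0,0]]' 7
python3 -c "from h import *;tilt()"
```

```text
time_s: 16.55
tool_pos: [0.465, 0.1428, 0.2375]
tool_rot: [-180.0, 0.0, 84.6]
force: [1.2, 0.3, -2.8]
grip_width: 0.018
grasp_force: 9.0
time_s: 16.88
tool_pos: [0.4658, 0.1506, 0.2375]
tool_rot: [180.0, 0.0, 84.6]
force: [-0.1, -0.1, -2.9]
grip_width: 0.0182
grasp_force: 7.0
tool [0.4658 0.1506 0.2375] F [-0.1 -0.1 -2.9] grip 0.018182921066396972
0.04 27 z [0.129 0.176 0.196]
0.06 145 z [0.011 0.119 0.174]
0.08 276 z [0.01  0.111 0.144]
0.1 376 z [0.01  0.099 0.124]
0.12 680 z [0.012 0.123 0.129]
0.14 554 z [0.119 0.124 0.129]
0.16 560 z [0.119 0.124 0.129]
0.18 548 z [0.119 0.124 0.129]
0.2 565 z [0.119 0.124 0.129]
```

```bash
python3 -m jog '[[0,0.3,0,0,0],[0,0.4,0,0,0],[0,0.4,0,0,0],[0,0.4,0,0,0],[0,0.4,0,0,0],[0,0,0,0,0]]' 7
python3 -m jog '[[0,0.4,0,0,0],[0,0.4,0,0,0],[0,0.4,0,0,0],[0,0.4,0,0,0],[0,0,0,0,0]]' 6
python3 - <<'E'
from h import *
tilt()
d=read_camera('scene');cv2.imwrite('pics/s4.png',d['color'][60:300,180:500,::-1].repeat(2,0).repeat(2,1))
E
```

```text
time_s: 17.43
tool_pos: [0.4699, 0.1866, 0.2393]
tool_rot: [180.0, 0.3, 84.6]
force: [-3.4, -8.8, 6.8]
grip_width: 0.0183
grasp_force: 13.8
time_s: 17.85
tool_pos: [0.4735, 0.198, 0.2439]
tool_rot: [-179.9, 2.0, 83.9]
force: [-18.4, -48.2, 46.1]
grip_width: 0.0182
grasp_force: 43.4
tool [0.4735 0.198  0.2439] F [-18.4 -48.2  46.1] grip 0.018245883882976457
0.08 92 z [0.118 0.124 0.13 ]
0.1 219 z [0.119 0.124 0.129]
0.12 342 z [0.119 0.124 0.129]
0.14 479 z [0.119 0.124 0.129]
0.16 554 z [0.119 0.124 0.129]
0.18 547 z [0.119 0.124 0.129]
0.2 558 z [0.119 0.124 0.129]
```

View pics/s4.png

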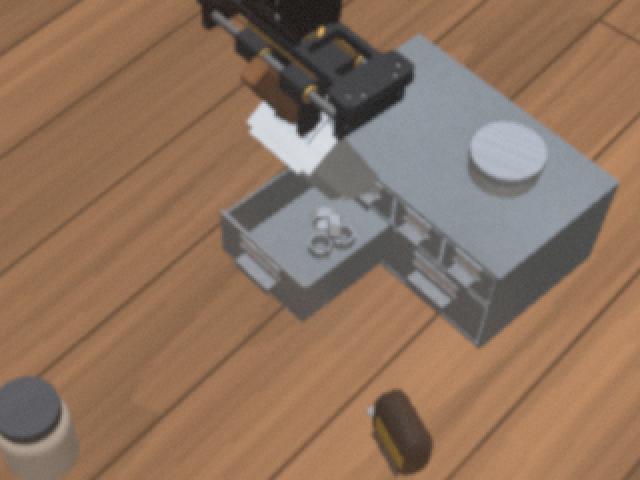

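The push force jumped to 48 N. The handle's tail is hitting the gripper palm, so this grip cannot tip past about 57°. I will back off, lay the scoop down and regrip further back, where the tail is shorter than the palm distance.

```bash
python3 -m jog '[[0,-0.6,0,0,0],[0,-0.7,0,0,0],[0,-0.7,0,0,0],[0,-0.7,0,0,0],[0,-0.7,0,0,0],[0,-0.4,0,0,0],[0,0,0,0,0]]' 20
python3 - <<'E'
from h import *
o=env.get_obs();print(o['force'],o['wrist_torque'])
d=read_camera('scene');pic=d['color'][100:240,260:420,::-1];cv2.imwrite('pics/s5.png',cv2.resize(pic,None,fx=4,fy=4,interpolation=cv2.INTER_CUBIC))
E
```

```text
time_s: 18.53
tool_pos: [0.4651, 0.1422, 0.2371]
tool_rot: [-180.0, 0.1, 84.4]
force: [0.8, -0.1, -2.8]
grip_width: 0.0176
grasp_force: 29.3
[ 0.80280204 -0.10008267 -2.76474505] [-0.20887827 -0.01198528 -0.00500259]
```

View pics/s5.png

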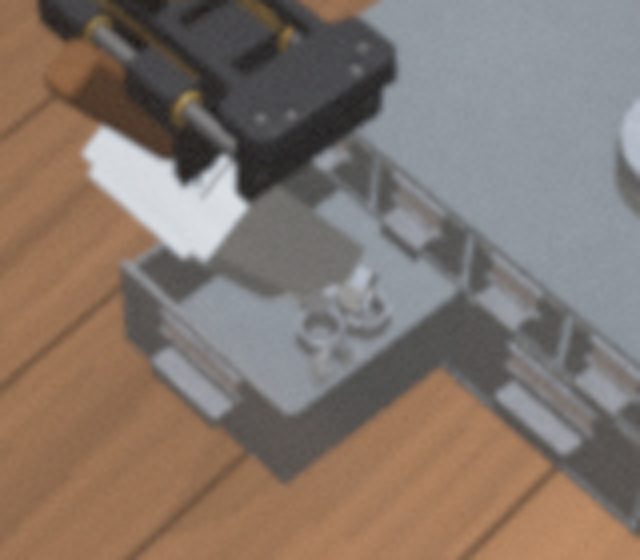

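```bash
python3 -m jog '[[0,-0.5,0,-0.3,0],[0,-0.7,0.2,0,0],[0,-0.7,0.5,0,0],[0,-0.7,0.7,0,0],[0,-0.7,0.7,0,0],[0,-0.7,0.7,0,0],[0,-0.7,0.7,0,0],[0,-0.3,0.7,0,0],[0,0,0.7,0,0],[0,0,0.7,0,0],[0,0,0.4,0,0],[0,0,0,0,0]]' 25
python3 -m jog '[[0,0,0,0.4,0],[0,0,0,0.7,0],[0,0,0,0.7,0],[0,0,0,0.7,0],[0,0,0,0.7,0],[0,0,0,0.7,0],[0,0,0,0.3,0],[0,0,0,0,0]]'
python3 - <<'E'
from h import *
tilt()
for n in('scene','top'):
  w=cloud(read_camera(n)).reshape(-1,3);m=(w[:,0]>.52)&(w[:,0]<.63)&(w[:,1]>.0)&(w[:,1]<.14)&(w[:,2]>.006)
  for y in np.arange(0,.14,.02):
    q=w[m&(w[:,1]>=y)&(w[:,1]<y+.02)]
    if len(q)>5:print(n,y.round(2),np.percentile(q[:,2],[2,50,98]).round(3))
E
```

```text
time_s: 19.58
tool_pos: [0.5766, 0.0337, 0.2436]
tool_rot: [180.0, 0.1, 84.6]
force: [-0.5, 0.4, -2.7]
grip_width: 0.0176
grasp_force: 34.1
time_s: 20.25
tool_pos: [0.5733, 0.0338, 0.1577]
tool_rot: [-179.8, 0.0, 84.6]
force: [-0.5, 0.4, -1.4]
grip_width: 0.0178
grasp_force: 34.1
tool [0.5733 0.0338 0.1577] F [-0.5  0.4 -1.4] grip 0.017783642287352207
0.02 18 z [0.031 0.035 0.041]
0.04 347 z [0.022 0.033 0.098]
0.06 238 z [0.016 0.024 0.073]
0.08 6 z [0.041 0.044 0.046]
0.1 10 z [0.024 0.066 0.075]
0.12 38 z [0.013 0.052 0.069]
0.14 44 z [0.014 0.051 0.068]
0.16 40 z [0.013 0.051 0.067]
0.18 43 z [0.012 0.051 0.07 ]
0.2 242 z [0.024 0.056 0.103]
scene 0.0 [0.122 0.396 0.569]
scene 0.02 [0.127 0.493 0.576]
scene 0.04 [0.092 0.527 0.574]
scene 0.06 [0.061 0.549 0.567]
scene 0.08 [0.037 0.059 0.089]
scene 0.1 [0.031 0.045 0.063]
top 0.0 [0.533 0.558 0.571]
top 0.02 [0.535 0.552 0.576]
top 0.04 [0.533 0.552 0.574]
top 0.06 [0.032 0.554 0.568]
top 0.08 [0.021 0.032 0.538]
top 0.1 [0.015 0.029 0.071]
```

```bash
python3 -m jog '[[0,0,0,0.3,0],[0,0,0,0.3,0],[0,-0.47,0,0.35,0],[0,-0.47,0,0.35,0],[0,-0.47,0,0.35,0],[0,0,0,0,0]]' 10
python3 -m jog '[[0,-0.47,0,0.53,0],[0,-0.47,0,0.53,0],[0,-0.47,0,0.53,0],[0,0,0,0,0]]' 10
python3 -m jog '[[0,-0.5,0,0.6,0],[0,-0.5,0,0.6,0],[0,0,0,0,0]]' 10
python3 -c "from h import *;tilt()"
```

```text
time_s: 20.9
tool_pos: [0.5714, 0.0013, 0.125]
tool_rot: [-179.9, 0.1, 84.3]
force: [0.2, -0.5, -0.4]
grip_width: 0.0175
grasp_force: 11.3
time_s: 21.23
tool_pos: [0.5679, -0.0257, 0.0919]
tool_rot: [-179.8, 0.1, 84.4]
force: [-1.2, -1.0, -0.4]
grip_width: 0.0179
grasp_force: 10.0
time_s: 21.48
tool_pos: [0.5661, -0.0445, 0.0684]
tool_rot: [-179.8, 0.1, 84.4]
force: [0.2, -0.8, 0.3]
grip_width: 0.0179
grasp_force: 10.0
tool [ 0.5661 -0.0445  0.0684] F [ 0.2 -0.8  0.3] grip 0.01790346440343657
0.02 144 z [0.013 0.02  0.068]
0.04 351 z [0.011 0.017 0.065]
0.06 231 z [0.01  0.015 0.06 ]
0.08 125 z [0.01  0.029 0.056]
0.1 113 z [0.011 0.028 0.052]
0.12 241 z [0.01  0.015 0.046]
0.14 63 z [0.011 0.015 0.03 ]
0.18 6 z [0.05  0.064 0.072]
0.2 15 z [0.015 0.062 0.07 ]
```

```bash
python3 -m jog '[[0,-0.25,0,0.5,0],[0,-0.25,0,0.6,0],[0,-0.15,0,0.6,0],[0,0,0,0,0],[0.4,0,0,0,0],[0.4,0,0,0,0],[0.4,0,0,0,0],[0.4,0,0,0,0]]' 10
python3 - <<'E'
from h import *
tilt()
d=read_camera('top');w=cloud(d).reshape(-1,3)
m=(w[:,0]>.51)&(w[:,0]<.64)&(w[:,1]>-.015)&(w[:,1]<.16)&(w[:,2]>.015)&(w[:,2]<.06)
p=w[m];o=env.get_obs();t=np.array(o['tool_pos']);a=np.radians(o['tool_rot'][2])
print('lip ahead of tool',np.percentile((p-t)@[np.cos(a),np.sin(a),0],[0,99,100]),cv2.minAreaRect((p[:,:2]*1000).astype(np.float32)))
pic=d['color'][170:340,220:400,::-1];cv2.imwrite('pics/t6.png',cv2.resize(pic,None,fx=3.5,fy=3.5,interpolation=cv2.INTER_CUBIC))
E
```

```text
time_s: 22.2
tool_pos: [0.5669, -0.055, 0.0369]
tool_rot: [180.0, -0.0, 84.6]
force: [0.8, 0.1, -0.1]
grip_width: 0.0323
grasp_force: 0.0
tool [ 0.5669 -0.055   0.0369] F [ 0.8  0.1 -0.1] grip 0.032282516136669874
0.02 27 z [0.011 0.025 0.049]
0.04 92 z [0.011 0.037 0.055]
0.06 101 z [0.011 0.032 0.052]
0.08 101 z [0.01  0.031 0.052]
0.1 100 z [0.012 0.037 0.051]
0.12 246 z [0.01  0.016 0.051]
0.14 241 z [0.014 0.023 0.044]
0.2 6 z [0.062 0.065 0.068]
lip ahead of tool [0.03654735 0.19926539 0.21013349] ((571.407958984375, 73.02273559570312), (106.20854949951172, 181.62388610839844), 5.480650424957275)
```

View pics/t6.png

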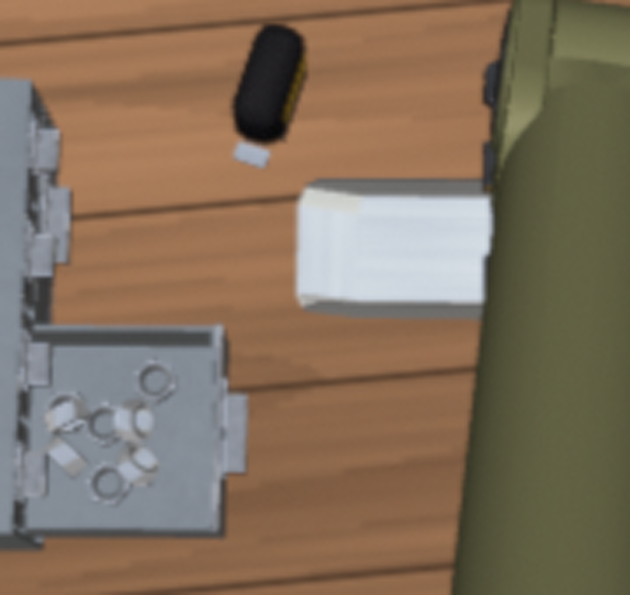

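The drawer holds at least seven nuts (around (60–155, 380–485)) and the visible front of the scoop is empty. The wrist camera can show the rest.

```bash
python3 - <<'E'
from h import *
d=read_camera('wrist');t=read_camera('top')['color'][255:330,215:305,::-1]
a=cv2.resize(d['color'][0:300,120:520,::-1],(800,600))
t=cv2.resize(t,(480,400),interpolation=cv2.INTER_CUBIC)
a=cv2.resize(a,(320,240)); a=d['color'][0:330,160:480,::-1]
out=np.zeros((400,800,3),np.uint8);out[:330,:320]=a;out[:,320:]=t
cv2.imwrite('pics/c7.png',out)
E
```

```text
(no output)
```

View pics/c7.png

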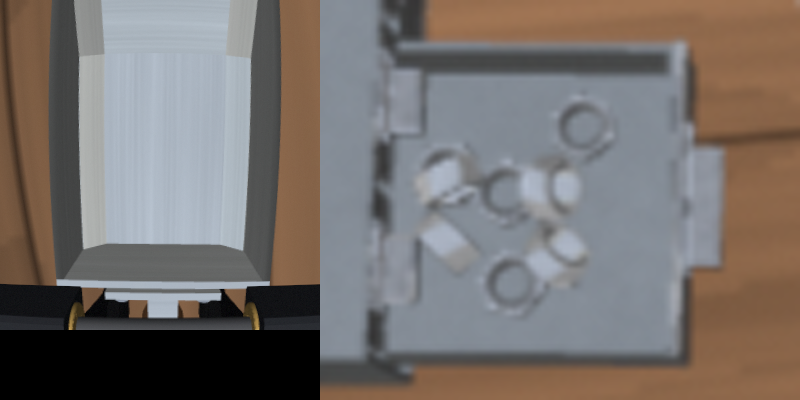

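The scoop is empty, and nothing lies on the bench. With the lip at the pull, the level handle would reach the jar. So I will take a higher grip, yaw the scoop 20° and push with its leading lip corner on the pull.

```bash
python3 -m jog '[[0.4,0,0,-0.45,0],[0.4,0,0,0,0],[0,0,0,0,0],[0,0,0,0,0],[0,0,0,0,0],[0,0,0,0,0],[0,0,0,0,0],[0,0,0,-0.25,0],[0,0,0,-0.3,0],[0,0,0,0,0]]' 60
python3 -m jog '[[0,0,0,0,-0.11],[0,0,0,0,-0.11],[0,0,0,0,-0.11],[0,0,0,0,-0.11],[0,0,0,0,0]]'
python3 -m jog '[[0,0.25,-0.7,0,0],[0,0.25,-0.7,0,0],[0,0.25,-0.7,0,0],[0,0.25,-0.7,0,0],[0,0.25,-0.7,0,0],[0,0.25,-0.7,0,0],[0,0,0,0,0]]'
python3 - <<'E'
from h import *
tilt()
d=read_camera('top')
pic=d['color'][190:350,200:440,::-1];cv2.imwrite('pics/t8.png',cv2.resize(pic,None,fx=3,fy=3,interpolation=cv2.INTER_CUBIC))
E
```

```text
time_s: 23.23
tool_pos: [0.5675, -0.0558, 0.0579]
tool_rot: [179.9, -0.0, 84.6]
force: [0.6, 0.9, -1.0]
grip_width: 0.0178
grasp_force: 60.0
time_s: 23.65
tool_pos: [0.5668, -0.0557, 0.0569]
tool_rot: [180.0, -0.0, 104.5]
force: [-0.2, -0.5, -2.1]
grip_width: 0.0174
grasp_force: 60.0
time_s: 24.23
tool_pos: [0.475, -0.0471, 0.0563]
tool_rot: [-179.8, -0.1, 104.2]
force: [-0.3, 0.7, -2.8]
grip_width: 0.0176
grasp_force: 60.0
tool [ 0.475  -0.0471  0.0563] F [-0.3  0.7 -2.8] grip 0.017584694936962582
0.02 215 z [0.01  0.015 0.061]
0.04 322 z [0.01  0.015 0.062]
0.06 325 z [0.01  0.015 0.061]
0.08 315 z [0.01  0.015 0.06 ]
0.1 327 z [0.01  0.015 0.061]
0.12 354 z [0.012 0.023 0.059]
0.14 266 z [0.024 0.033 0.054]
0.18 171 z [0.034 0.04  0.072]
0.2 168 z [0.01  0.064 0.074]
```

View pics/t8.png

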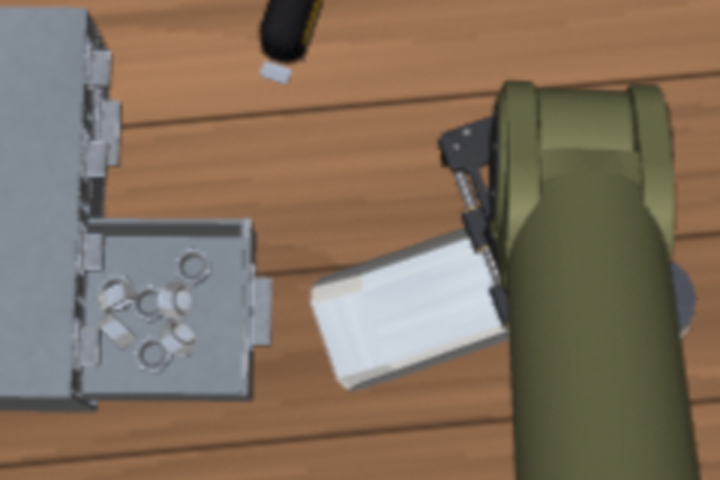

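The scoop is level. Its lip corner at (312,290) stands about 30 mm before the pull at (262,310). Now I will push along the drawer's axis.

```bash
python3 -m jog '[[0,0.47,0.17,0,0],[0,0.47,0.17,0,0],[0,0.47,0.17,0,0],[0,0.47,0.17,0,0],[0,0.47,0.17,0,0],[0,0.47,0.17,0,0],[0,0,0,0,0]]'
python3 -m jog '[[0,0.47,0.17,0,0],[0,0.47,0.17,0,0],[0,0.47,0.17,0,0],[0,0.47,0.17,0,0],[0,0.47,0.17,0,0],[0,0,0,0,0]]'
python3 - <<'E'
from h import *
o=env.get_obs();print(o['tool_pos'],o['force'])
w=cloud(read_camera('top')).reshape(-1,3);r=(w-[.476,.2695,0]);s=r@[.096,.995,0];l=r@[-.995,.096,0]
m=(abs(l)<.06)&(w[:,2]>.066)&(w[:,2]<.085)&(s<.02)&(s>-.14);print('front edge s',np.percentile(s[m],[0,5,50]),m.sum())
E
```

```text
time_s: 24.92
tool_pos: [0.4841, 0.0156, 0.0567]
tool_rot: [180.0, -0.1, 104.6]
force: [-0.6, 0.1, -1.2]
grip_width: 0.0175
grasp_force: 60.0
time_s: 25.42
tool_pos: [0.4888, 0.0655, 0.0568]
tool_rot: [180.0, -0.1, 104.6]
force: [0.5, 1.4, -1.5]
grip_width: 0.0177
grasp_force: 60.0
[0.48875241 0.06545976 0.05679712] [ 0.50833843  1.36324062 -1.51185719]
front edge s [-0.03255977 -0.03110941 -0.02731663] 189
```

```bash
python3 -m jog '[[0,0.35,0.13,0,0],[0,0.35,0.13,0,0],[0,0.35,0.13,0,0],[0,0.23,0.08,0,0],[0,0.23,0.08,0,0],[0,0,0,0,0]]'
python3 -m jog '[[0,0.1,0.035,0,0],[0,0.1,0.035,0,0],[0,0,0,0,0]]'
python3 - <<'E'
from h import *
o=env.get_obs();print(o['tool_pos'],o['force'])
w=cloud(read_camera('top')).reshape(-1,3);r=(w-[.476,.2695,0]);s=r@[.096,.995,0];l=r@[-.995,.096,0]
m=(abs(l)<.06)&(w[:,2]>.062)&(w[:,2]<.085)&(s<.02)&(s>-.14);print('front edge s',np.percentile(s[m],[0,5,50]) if m.sum() else 0,m.sum())
E
```

```text
time_s: 25.97
tool_pos: [0.4919, 0.0957, 0.0568]
tool_rot: [180.0, -0.1, 104.5]
force: [0.2, -0.2, -2.8]
grip_width: 0.0175
grasp_force: 60.0
time_s: 26.22
tool_pos: [0.4921, 0.0984, 0.0568]
tool_rot: [-180.0, -0.0, 104.4]
force: [-0.1, -0.8, -1.0]
grip_width: 0.0174
grasp_force: 60.0
[0.49207254 0.09839034 0.05677043] [-0.09590799 -0.7716158  -1.00720865]
front edge s [-0.12689977 -0.10149478  0.00078129] 98
```

Nearly home; pushing on in small steps until the force rises.

```bash
for i in 1; do python3 -m jog '[[0,0.1,0.035,0,0],[0,0.1,0.035,0,0],[0,0,0,0,0]]'; done
python3 -m jog '[[0,0.1,0.035,0,0],[0,0,0,0,0]]'
```

```text
time_s: 26.52
tool_pos: [0.4925, 0.099, 0.0566]
tool_rot: [-179.9, 0.2, 104.3]
force: [0.3, -8.1, -0.5]
grip_width: 0.0173
grasp_force: 60.0
time_s: 26.68
tool_pos: [0.4927, 0.0992, 0.0566]
tool_rot: [-179.8, 0.3, 104.2]
force: [-0.8, -12.3, 1.0]
grip_width: 0.0178
grasp_force: 60.0
```

The drawer is home, with 12 N against the stop. I will back off, lower the scoop onto the bench, release it and rise.

```bash
python3 -m jog '[[0,-0.3,0,0,0],[0,-0.6,0,0,0],[0,-0.7,0,0,0],[0,-0.7,0,0,0],[0,-0.7,0,0,0],[0,-0.4,0,0,0],[0,0,0,0,0],[0,0,0,0.25,0],[0,0,0,0.22,0],[0,0,0,0,0]]'
python3 -m jog '[[0,0,0,0.04,0],[0,0,0,0,0],[0.4,0,0,0,0],[0.4,0,0,0,0],[0.4,0,0,0,0],[0.4,0,0,0,0],[0.4,0,0,0,0],[0.4,0,0,-0.5,0],[0.4,0,0,-1,0],[0.4,0,0,-1,0],[0.4,0,0,-1,0],[0.4,0,0,-1,0]]' 20
python3 -m jog '[[0.4,-0.7,0,-1,0],[0.4,-0.7,0,-1,0],[0.4,-1,0,-1,0],[0.4,-1,0,-1,0],[0.4,-1,0,0,0],[0.4,-1,0,0,0],[0.4,-1,0,0,0],[0.4,-1,0,0,0],[0.4,-1,0,0,0],[0.4,0,0,0,0]]'
python3 - <<'E'
from h import *
d=read_camera('top')
w=cloud(d).reshape(-1,3);r=(w-[.476,.2695,0]);s=r@[.096,.995,0];l=r@[-.995,.096,0]
m=(abs(l)<.06)&(w[:,2]>.045)&(w[:,2]<.085)&(s<.02)&(s>-.06);print('drawer front s',np.percentile(s[m],[1,10,50,90]) if m.sum() else 0,m.sum())
m=(w[:,0]>.4)&(w[:,0]<.62)&(w[:,1]>-.08)&(w[:,1]<.22)&(w[:,2]>.015)&(w[:,2]<.1)
print('scoop',cv2.minAreaRect((w[m,:2]*1000).astype(np.float32)))
rim=w[m&(w[:,2]>.045)];A=np.c_[rim[:,:2],np.ones(len(rim))];print('rim z',np.percentile(rim[:,2],[5,50,95]),np.linalg.lstsq(A,rim[:,2],rcond=None)[0])
cv2.imwrite('pics/f9.png',d['color'][:,:,::-1])
E
```

```text
time_s: 27.52
tool_pos: [0.5085, 0.0399, 0.0461]
tool_rot: [-179.9, -0.0, 104.5]
force: [-0.5, 1.1, -1.6]
grip_width: 0.0174
grasp_force: 60.0
time_s: 28.52
tool_pos: [0.5096, 0.0385, 0.1383]
tool_rot: [180.0, -0.0, 104.4]
force: [-0.3, -0.3, -0.7]
grip_width: 0.0353
grasp_force: 0.0
time_s: 29.35
tool_pos: [0.5513, -0.1293, 0.2176]
tool_rot: [180.0, 0.2, 104.0]
force: [-0.5, -0.3, -0.4]
grip_width: 0.0352
grasp_force: 0.0
drawer front s [-0.00150323 -0.00105123  0.0007632   0.00175677] 114
scoop ((500.61553955078125, 68.35738372802734), (85.65949249267578, 250.3391876220703), 14.567606925964355)
rim z [0.04557773 0.04962982 0.05490463] [ 0.00331317 -0.00475138  0.04835374]
```

View pics/f9.png

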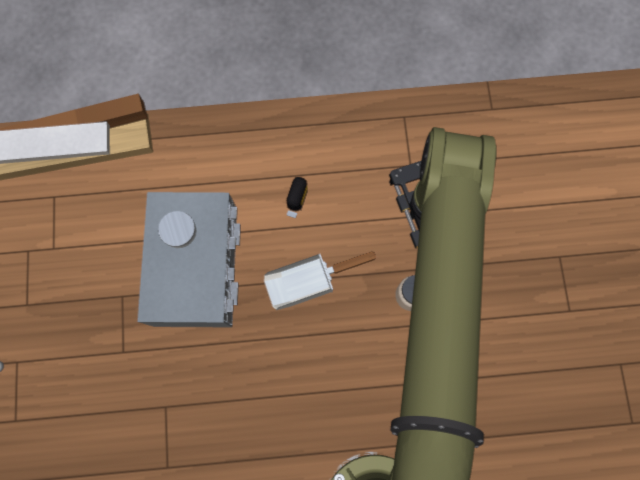

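The drawer looks flush, the scoop stands flat and empty at (298,282), and the jar, tape and tin have not moved. Before handing in, I will compare the two large drawers' pulls.

```bash
python3 - <<'E'
from h import *
w=cloud(read_camera('top')).reshape(-1,3);r=(w-[.476,.2695,0]);s=r@[.096,.995,0];l=r@[-.995,.096,0]
P=[]
for c in(0,-.134):
    m=(abs(l-c)<.02)&(w[:,2]>.025)&(w[:,2]<.045)&(abs(s)<.03);P.append(np.percentile(s[m],10));print(m.sum(),np.percentile(s[m],[1,10,50]))
if P[0]-P[1]>-.0025: print(env.sign_off())
E
```

```text
109 [-0.01340062 -0.01275658 -0.00751801]
99 [-0.01334546 -0.01269394 -0.00782588]
the job is handed in; nothing more can be done
None
```

I handed the job in at about 29 s of the 62 s allowed. The nuts are poured into the drawer, the drawer is shut flush, and the empty scoop stands upright on the bench with the bystanders unmoved. I could make out only seven nuts for certain in the drawer, but none remained in the scoop or on the bench. During the pour the handle jammed against the gripper and the wrist read 48 N on one axis (about 69 N in all); I can't tell whether that passed the 40 N body limit.

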